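# Load the slide carrier under the gravity catch

### The arm

A 7-joint arm with a two-finger parallel gripper is mounted at the origin on a cart in front of the work surface, level with it; the furniture and walls round the work are solid. World frame = base frame: x ahead of the robot, y to its left, z up, the work surface at z = 0. Lengths are in m, angles in rad, forces in N, time in s.
With the tool pointing down it reaches from about 0.4 to 0.75 m from the base axis. Payload 19.5 kg.
Tool frame: the origin (TCP) lies at the very end of the fingers, on their centre line; the grasp point (between the pads) lies 19 mm behind it (ctrl.tcp_to_grasp is the distance from the TCP to the grasp point, in m); z points along the fingers, y is the line along which they close (so a half turn about z gives the same grasp; the last joint's range is limited). The gripper opens to 85 mm and grips with 20 to 120 N. Pads are 22 mm wide; open, the fingers measure 114 mm over their backs; the gripper's body (76 mm by 85 mm) begins 54 mm behind the grasp point. The pads swing forward as they close: fully open they stand 13 mm farther back than shut.
Start: joints at [-1.277, 0.707, -0.028, 1.485, 0.022, 0.951, -0.075], TCP at [0.189, 0.543, 0.231] pointing down, gripper open.
Joint ranges: [-2.71, 2.71], [-0.32, 2.16], [-1.57, 1.52], [0, 2.45], [-1.46, 4.6], [0, 2.02], [-2.83, 2.83]. Speed limits (rad/s): [1.89, 1.89, 2.57, 2.57, 3.01, 3.01, 3.01].

### API

Orientations are given as a unit quaternion [x, y, z, w].
In Python, from bench import telemetry, snapshot, ticket, recognise, ctrl gives the robot as it stands.
- The arm moves only by the shell command python3 -m pendant 'ROWS' [FORCE]. ROWS is text: rows parted by semicolons, each of 7 numbers parted by spaces: the turn, a rotation vector about the tool's x, y, z in rad, then the shift along the tool's x, y, z in cm, then the closure, from 0 (fully open) to 1 (shut). In form: wx wy wz x y z fingers; .... A call has 1 to 8 rows; each row shifts and turns the commanded pose from where the row before left it, along the tool's axes as they then stand; what a row does not reach is not made up. A row lasts 1/10 s, in which the tool goes at most 50 mm and 8.59 degrees, less where a joint would pass 70% of its speed; a pose out of reach is approached as far as the arm can. A call is refused whole if a number of a shift passes 5 or a number of a turn 0.15, either way. A call with a gripper value outside its range is refused whole. The fingers move at their own pace and stop on an object; FORCE is the grip in N (left out, the last holds). Time passes only in rows, so rows that do not move let the fingers close. It gives the time, the measured TCP pose, the force, the opening and the grip force at its end, in the units of the state.
- telemetry.state(): the state, without advancing time (a new reading comes with each control period).
- snapshot(name): name is "side" or "top"; returns a dict with "img" (480x640x3 uint8, red, green, blue), "fx", "fy", "cx", "cy" (pixels), "origin" and "rotation" of the camera in the world. Camera axes: x right, y down, z forward; pixel columns grow to the right and rows downward; lengths in m; the calibration is good to about 2 mm. A picture is of the moment at which its call begins. There is no depth.
- ticket.finish_job(): hands the job in; it is judged then, once.
Trained networks look in the newest picture that a camera, given by its name, has taken for a name from the list of things; names that differ only in an ending like _2 or _b are one class to them, and where a whole thing is asked for, a point or a joint stands for the part that bears it (a point fixed in the world has none). Each returns a list of dicts, best first, with "score" (0 to 1); they miss things now and then, are a little off and sometimes report something else, mostly with a low value. They report only what shows in the picture. A call takes as long as a camera call. They do not tell look-alikes from the thing itself.
- recognise(camera, thing): "rect" ([centre column, centre row, width, height] in pixels, round what is visible of it).
The state is a dict: "time": time; "qpos": joint angles; "dq": joint speeds; "effort": joint torques, N m; "position": TCP position; "tcp_rot": TCP orientation; "ft_force": force on the tool from outside, world axes, zero at the start; "torque": the same for the moment, N m; "width": finger opening in m; "gripper_force": force on a finger pad.
Only numpy, scipy, OpenCV 4.12 (cv2) and the standard library are available. Lean on these libraries where they do the work, as an engineer would, in place of code of your own. Each camera call takes 0.05 s, during which the arm holds its last target. There are 200 camera calls.

### The job

Pick up the white slide carrier by its red handle, set it down flat in the flared mouth of the aluminium loading dock, in front of the yellow catch, its glass slides on the left as you look in, and slide it in along the floor so that its own front edge lifts the catch, gently on until the catch has dropped behind it. Then, still holding the handle, tug the carrier gently back against the dropped catch to prove that it holds, and let go, leaving the carrier locked in. Do not touch the catch with the gripper, do not ram the buffer at the end, and leave the petri dish, vial and dropper bottle where they are.

Things in the scene. Friction and masses are not known exactly. Their poses are not given: they have to be found in the camera images.
- carrier_grip (a point): Centre of the red handle block (30 x 12 x 36 mm in x, y, z) of the loose white slide carrier (250 g), 78 mm above its underside and over the middle of its base. Axes are the carrier's: x along its length, y left, z up. Grip the block across its 12 mm (y); it stands on two thin posts, top 96 mm above the underside. It goes in with its x along the dock's x.
- carrier_base (a point): Middle of the underside of the carrier's base (84 x 50 x 20 mm in x, y, z; same axes as the handle). Its top is flat along the right (-y) side, where the catch rides; three glass slides stand on the left (+y) side, to 34 mm above the underside. Sliding friction on the dock is about 1 to 4 N if it is not pressed down.
- dock: Fixed aluminium loading dock, floor plate 300 x 100 x 6 mm, x = -155 to +145 mm; origin at the plate's underside, x along the lane (inwards from the mouth), y left, z up. Grey guide rails, 54 mm apart and 12 mm high, run from x = -55 to +95 mm on the plate and flare to 76 mm apart at the mouth, x = -131 mm. No fixed part is over 56 mm above the bench.
- dock_mouth (a point): Point on the dock's floor plate (6 mm above the bench), 120 mm on the mouth side of the dock's origin, on the lane's centre line; axes as the dock. The carrier set down with the middle of its underside here is in the mouth, some 10 mm or more clear of the catch's pivot (lifted catch: under 65 mm above the bench).
- lane_mid (a point): Point on the floor plate at the dock's origin. The blue stop head, which bears catch and buffer, is clamped somewhere along the lane, not measured: the catch drops behind the carrier when the middle of its base is 48 mm past this point, plus or minus up to 15 mm (unknown); the end buffer is met 3 mm further on, and tugged back it stops 6 mm before.
- catch (a joint): Angle (rad) of the yellow 100 g gravity catch at the lane's right side, hinged on the mouth side, nose pointing in: 0 = down, grows as it lifts, about 0.2 to 0.3 riding on the carrier. Lifting it takes 1 to 2 N of push. Dropped behind the carrier, it does not give: a tug pressing the carrier on it with 3 N or more for 0.1 s proves it (6 to 12 N at the handle with friction); over 25 N is too rough.
- buffer (a joint): Travel (m) of the sprung black rubber buffer on the blue end block: 0 = free, grows as the carrier presses it in; 1.4 N per mm, solid at 8 mm. Over 20 N on it is ramming.
- microscope: Microscope of the place, fixed, an obstacle 0.42 m high; origin under the middle of its foot, axes along the world's. It fills the box from 0.25 m in front of the origin (eyepieces, 0.35 to 0.42 m up) to 0.24 m behind it, and 0.10 m to either side. Pass in front of it or over it, not through it.
- petri_mid (a point): Middle of the loose petri dish, 62 mm across, 15 mm high: a bystander.
- vial_mid (a point): Middle of the loose blue-capped glass vial, 23 mm across, 58 mm high: a bystander.
- iodine_mid (a point): Middle of the loose white dropper bottle with black top, 33 mm across, 96 mm high: a bystander.
Mind the look-alikes: they are no part of the job. Leave any orange look-alike of the part that bears carrier_grip alone.

How it is judged:
By the outcome, as a careful person would: the job done as asked, in the order asked, and still so for the second after the job is handed in, with the robot touching nothing.
It also fails if it takes over 69 s, if anything falls off the work surface, if the arm or the gripper's body presses on something with over 40 N, if the wrist force passes 120 N, or if a joint passes its speed limit or range.

## Working session

There is one attempt and no reset: what is moved stays moved. The work goes in short steps, Python scripts to look and compute and a shell command to move; the robot and the scene stay as the last step left them, time stands still between calls to the robot, and variables do not carry over. Pictures are saved under pics/ and viewed, at most 10 in all, crops included, and the job is handed in when it is done.

```bash
mkdir -p pics; ls
cat > h.py <<'E'
import numpy as np, cv2
from bench import telemetry, snapshot, ticket, recognise, ctrl
def proj(s,p):
    q=np.array(s['rotation']).T@(np.array(p,float)-s['origin']); return np.array([s['cx']+s['fx']*q[0]/q[2], s['cy']+s['fy']*q[1]/q[2]])
def ray(s,u,v):
    d=np.array(s['rotation'])@np.array([(u-s['cx'])/s['fx'],(v-s['cy'])/s['fy'],1]); return np.array(s['origin']),d/np.linalg.norm(d)
def atz(s,u,v,z):
    o,d=ray(s,u,v); return o+d*(z-o[2])/d[2]
def tri(s1,a,s2,b):
    o1,d1=ray(s1,*a);o2,d2=ray(s2,*b)
    t=np.linalg.lstsq(np.c_[d1,-d2],o2-o1,rcond=None)[0]
    p,q=o1+t[0]*d1,o2+t[1]*d2; return (p+q)/2,np.linalg.norm(p-q)
def save(s,n): cv2.imwrite('pics/'+n+'.png',cv2.cvtColor(s['img'],cv2.COLOR_RGB2BGR))
E
python3 - <<'E'
from h import *
np.set_printoptions(precision=3,suppress=True)
st=telemetry.state(); print(st)
for n in ['top','side']:
    s=snapshot(n); save(s,n+'0'); print(n,s['fx'],s['cx'],s['cy'],s['origin'],s['rotation'])
    for t in ['carrier_grip','carrier_base','dock','catch','buffer','microscope','petri_mid','vial_mid','iodine_mid']:
        print(t,[(np.round(r['rect']).astype(int).tolist(),round(r['score'],2)) for r in recognise(n,t)][:4])
E
```

```text
pics
{'time': 0.0, 'qpos': array([-1.277,  0.707, -0.028,  1.485,  0.022,  0.951, -0.076]), 'dq': array([-0.001,  0.002, -0.001, -0.001, -0.   , -0.002, -0.001]), 'effort': array([  0.001, -88.32 ,   1.235, -23.617,   0.017,   0.007,  -0.   ]), 'position': array([0.189, 0.543, 0.231]), 'tcp_rot': array([ 0.167,  0.986, -0.001, -0.   ]), 'ft_force': array([-0.316, -0.101,  0.305]), 'torque': array([-0.016,  0.006,  0.029]), 'gripper_force': 0.0, 'width': 0.08553148588768032}
top 587.1681489987071 317.7653927240211 235.98968615254813 [0.326 0.017 1.281] [-0.696  0.712 -0.059  0.066]
carrier_grip [([182, 205, 42, 34], 0.97), ([349, 281, 32, 45], 0.65)]
carrier_base [([348, 282, 30, 44], 0.89), ([182, 205, 44, 30], 0.56)]
dock [([434, 247, 70, 138], 0.84)]
catch [([448, 258, 10, 26], 0.72)]
buffer []
microscope []
petri_mid [([323, 199, 30, 29], 0.82)]
vial_mid [([347, 197, 12, 12], 0.68)]
iodine_mid [([354, 168, 20, 23], 0.71)]
side 451.9852195194519 313.94522933528134 240.5831638799033 [ 0.3   -0.693  0.475] [ 0.842 -0.151  0.088 -0.51 ]
carrier_grip [([300, 205, 31, 15], 0.84), ([274, 285, 55, 62], 0.74)]
carrier_base [([272, 286, 48, 65], 0.89), ([300, 206, 33, 17], 0.57)]
dock [([347, 369, 207, 116], 0.58)]
catch [([341, 363, 34, 11], 0.79)]
buffer [([399, 336, 16, 18], 0.69)]
microscope [([274, 285, 58, 63], 0.48)]
petri_mid [([350, 267, 30, 25], 0.79), ([273, 284, 59, 60], 0.45)]
vial_mid [([369, 273, 6, 30], 0.76)]
iodine_mid [([348, 372, 199, 117], 0.42)]
```

```bash
sed -i "1a from scipy.spatial.transform import Rotation as Ro" h.py; sed -i "s/np.array(s\['rotation'\])/Ro.from_quat(s['rotation']).as_matrix()/" h.py
python3 - <<'E'
import cv2
a=cv2.imread('pics/top0.png');cv2.imwrite('pics/t0c.png',cv2.resize(a[130:330,290:490],(600,600),interpolation=cv2.INTER_CUBIC))
E
```

```text
(no output)
```

View pics/top0.png

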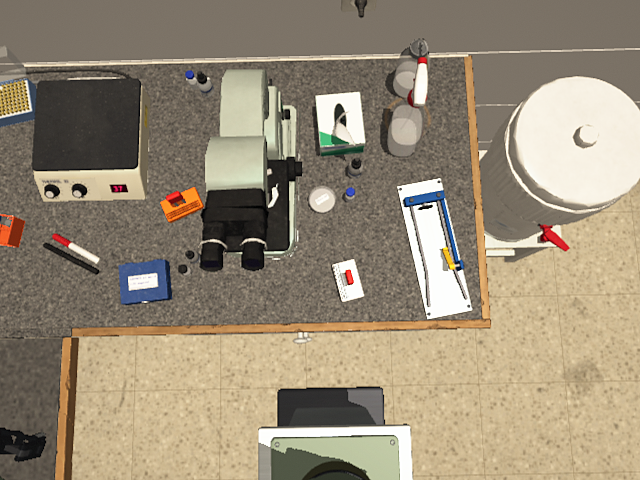

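View pics/side0.png

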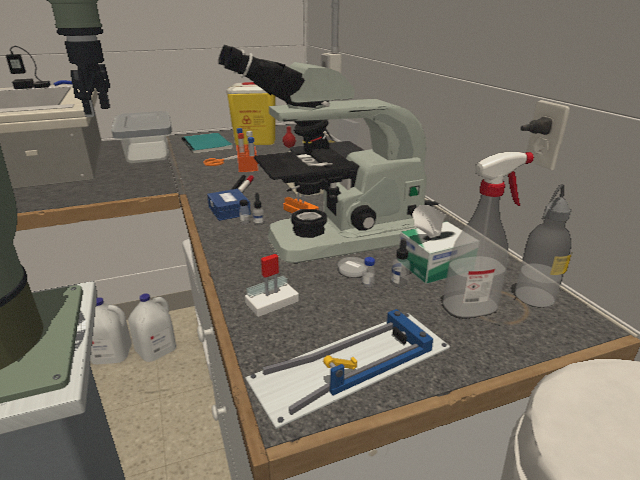

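View pics/t0c.png

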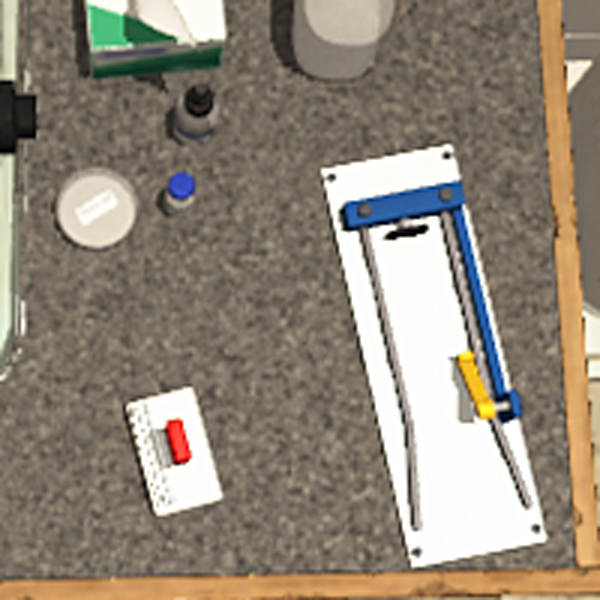

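The carrier is the white-based one: red handle at top (349,278), side (270,265). The orange one at top (182,205), side (300,205) is the look-alike, so I leave it alone. The crop confirms this: white base, and the slides on its left (+y) with its x pointing up in the picture. The dock spans top (397–472, 180–318). Its mouth is at the bottom, the yellow catch is at (450,258) on the right, and the stop head is at the top.

```bash
cat > m.py <<'E'
from h import *
np.set_printoptions(precision=4,suppress=True)
s=snapshot('top'); d=snapshot('side')
def C(u,v,z): return atz(s,290+u/3-.33,130+v/3-.33,z)
tl,tr,bl,br=[C(*p,.006) for p in [(322,168),(455,146),(412,566),(546,541)]]
print('dock corners',tl[:2],tr[:2],bl[:2],br[:2], 'len',np.linalg.norm(tl-bl),np.linalg.norm(tr-br),'w',np.linalg.norm(tl-tr),np.linalg.norm(bl-br))
x=(tl+tr-bl-br); yaw=np.arctan2(x[1],x[0]); c=(tl+tr+bl+br)/4
ex=np.array([np.cos(yaw),np.sin(yaw),0]); o=c+.005*ex; o[2]=0
print('dock yaw',yaw,np.degrees(yaw),'origin',o,'mouth',o-.12*ex)
def mask(s,x0,x1,y0,y1):
    h=cv2.cvtColor(s['img'],cv2.COLOR_RGB2HSV); m=((h[...,0]<8)|(h[...,0]>172))&(h[...,1]>150)&(h[...,2]>90)
    z=np.zeros_like(m); z[y0:y1,x0:x1]=m[y0:y1,x0:x1]; return z
m=mask(s,330,370,260,305); v,u=np.nonzero(m); print('top red',u.min(),u.max(),v.min(),v.max(),u.mean(),v.mean(),len(u))
m2=mask(d,250,290,240,290); v2,u2=np.nonzero(m2); print('side red',u2.min(),u2.max(),v2.min(),v2.max(),u2.mean(),v2.mean(),len(u2))
print('tri',tri(s,(u.mean(),v.mean()),d,(u2.mean(),v2.mean())))
q=[C(*p,.02) for p in [(126,402),(191,388),(222,496),(158,516)]]
print('base',[a[:2] for a in q],[np.linalg.norm(q[i]-q[i-1]) for i in range(4)])
x=q[0]+q[1]-q[2]-q[3]; print('carrier yaw',np.degrees(np.arctan2(x[1],x[0])),'centre',sum(q)/4)
# side check
for n,p in [('o',o+[0,0,.006]),('tl',tl),('tr',tr),('bl',bl),('br',br)]: print(n,proj(d,p))
E
python3 m.py
```

```text
dock corners [ 0.6645 -0.1535] [ 0.6791 -0.2534] [ 0.3693 -0.2046] [ 0.385  -0.3014] len 0.2996310726981649 0.29800972841512174 w 0.10094810829102381 0.09809863877600021
dock yaw 0.16670672497251757 9.551591757373421 origin [ 0.5294 -0.2274  0.    ] mouth [ 0.4111 -0.2473  0.    ]
top red 346 353 270 283 349.0759493670886 276.67088607594934 79
side red 261 278 254 276 269.6355421686747 265.105421686747 332
tri (array([ 0.4562, -0.0371,  0.0764]), np.float64(0.0018414629781813923))
base [array([ 0.4903, -0.0027]), array([ 0.4995, -0.0499]), array([ 0.4212, -0.0695]), array([ 0.408 , -0.0234])] [np.float64(0.08488853778052069), np.float64(0.048016172824997004), np.float64(0.08065062705377281), np.float64(0.04791414263762024)]
carrier yaw 14.10542909281393 centre [ 0.4548 -0.0364  0.02  ]
o [352.5013 358.057 ]
tl [406.361  310.9236]
tr [447.8998 345.409 ]
bl [243.4862 374.9828]
br [272.2967 424.2541]
```

```bash
python3 -m pendant '0 0 0 0 0 -4 0;0 0 0 0 0 -4 0;0 0 0 0 0 -4 0;0 0 0 0 0 -4 0;0 0 0 0 0 -4 0;0 0 0 0 0 -4 0;0 0 0 0 0 -4 0;0 0 0.05 0 0 -2 0'; python3 -m pendant '0 0 0.14 0 0 0 0;0 0 0.14 0 0 0 0;0 0 0.14 0 0 0 0;0 0 0.14 0 0 0 0;0 0 0.14 0 0 0 0;0 0 0.14 0 0 0 0;0 0 0.14 0 0 0 0;0 0 0.14 0 0 0 0';python3 -m pendant '0 0 0.14 0 0 0 0;0 0 0.14 0 0 0 0;0 0 0.14 0 0 0 0;0 0 0.14 0 0 0 0;0 0 0.14 0 0 0 0;0 0 0.14 0 0 0 0;0 0 0.14 0 0 0 0;0 0 0.14 0 0 0 0'; python3 -c "
from h import *
s=telemetry.state();print(s['qpos'],s['position'],s['tcp_rot'])
r=snapshot('top');print([atz(r,u,v,z) for u,v,z in [(212,268,.38),(252,268,.38),(300,255,.05),(200,240,.35)]])"
```

```text
time: 1.9
position: [0.1894, 0.5426, 0.5337]
tcp_rot: [0.192, 0.981, 0.002, 0.0]
ft_force: [-0.4, 0.4, -0.9]
width: 0.0856
gripper_force: 0.0
time: 2.7
position: [0.1895, 0.5429, 0.5308]
tcp_rot: [0.686, 0.728, -0.0, -0.0]
ft_force: [0.9, -0.9, 0.8]
width: 0.085
gripper_force: 0.0
time: 3.5
position: [0.1895, 0.5429, 0.5308]
tcp_rot: [0.968, 0.252, -0.0, 0.0]
ft_force: [-0.6, -0.1, -0.3]
width: 0.0854
gripper_force: 0.0
[-1.41362794  0.64532389  0.46383933  0.59319567 -0.29285948  1.94103517
 -2.20282056] [0.18946456 0.54293571 0.53077958] [ 9.67657932e-01  2.52265973e-01 -6.39267273e-05  2.89802803e-05]
[array([0.44094587, 0.1882144 , 0.38      ]), array([0.43955009, 0.12629046, 0.38      ]), array([0.50644504, 0.06434443, 0.05      ]), array([0.49063203, 0.21375531, 0.35      ])]
```

```bash
python3 -m pendant '0 0 0.13 0 0 0 0;0 0 0.135 0 0 0 0;0 0 0 0.8 4.2 0 0;0 0 0 0.8 4.2 0 0;0 0 0 0.8 4.2 0 0;0 0 0 0.8 4.2 0 0;0 0 0 0.8 4.2 0 0;0 0 0 0 0 0 0';  python3 -c "
from h import *
s=telemetry.state();print(s['qpos'],s['position'],s['tcp_rot'])"
```

```text
time: 4.35
position: [0.2823, 0.3451, 0.5322]
tcp_rot: [0.992, 0.124, 0.001, -0.001]
ft_force: [-0.2, 0.3, -0.5]
width: 0.0853
gripper_force: 0.0
[-1.28226653  0.33634262  0.56794395  1.16926462 -0.17957828  1.68153764
 -2.08313629] [0.2823362  0.34513515 0.53219782] [ 9.92303581e-01  1.23823419e-01  9.54571670e-04 -6.72138373e-04]
```

```bash
python3 -m pendant '0 0 0 0.7 4.1 0 0;0 0 0 0.7 4.1 0 0;0 0 0 0.7 4.1 0 0;0 0 0 0.7 4.1 0 0;0 0 0 0.7 4.1 0 0;0 0 0 0.7 4.1 0 0;0 0 0 0.7 4.1 0 0;0 0 0 0.7 4.1 0 0';python3 -m pendant '0 0 0 0.7 4.1 0 0;0 0 0 0.7 4.1 0 0;0 0 0 0 0 0 0'; python3 -c "
from h import *
s=telemetry.state();print(s['qpos'],s['position'],s['tcp_rot'])"
```

```text
time: 5.15
position: [0.4163, 0.0442, 0.531]
tcp_rot: [0.992, 0.127, 0.0, -0.0]
ft_force: [-0.4, 1.7, 0.3]
width: 0.0858
gripper_force: 0.0
time: 5.45
position: [0.4506, -0.0349, 0.5303]
tcp_rot: [0.992, 0.123, -0.001, 0.001]
ft_force: [-0.4, 0.9, -0.2]
width: 0.0856
gripper_force: 0.0
[-0.37335832  0.36885267  0.69283443  1.15536922 -0.23184943  1.69417942
 -1.0675807 ] [ 0.4505895  -0.03491171  0.53032619] [ 9.92403218e-01  1.23022236e-01 -6.40479018e-04  9.85864150e-04]
```

```bash
python3 -m pendant '0 0 0 0.4 0.3 5 0;0 0 0 0 0 5 0;0 0 0 0 0 5 0;0 0 0 0 0 5 0;0 0 0 0 0 5 0;0 0 0 0 0 5 0;0 0 0 0 0 5 0;0 0 0 0 0 4 0'; python3 -m pendant '0 0 0 0 0 0 0'
python3 - <<'E'
from h import *
s=telemetry.state();print(s['qpos'],s['position'],s['tcp_rot'])
d=snapshot('side');t=snapshot('top')
a=d['img'][150:350,170:370];b=t['img'][200:340,280:480]
save({'img':np.hstack([cv2.resize(a,(400,400),interpolation=3),cv2.resize(b,(400,280),interpolation=3)]) if 0 else cv2.resize(a,(600,600),interpolation=cv2.INTER_CUBIC)},'s1')
E
```

```text
time: 6.25
position: [0.4538, -0.0316, 0.1389]
tcp_rot: [0.992, 0.127, -0.001, 0.0]
ft_force: [0.8, 1.1, -0.9]
width: 0.0856
gripper_force: 0.0
time: 6.35
position: [0.4529, -0.0317, 0.138]
tcp_rot: [0.992, 0.126, -0.003, -0.001]
ft_force: [-0.3, -0.2, 0.4]
width: 0.0853
gripper_force: 0.0
[-0.21529956  0.73851705  0.38568438  2.02446368 -0.56801785  0.49020051
 -0.72695307] [ 0.45287847 -0.03173767  0.13803927] [ 9.91999616e-01  1.26204041e-01 -2.98428436e-03 -6.29032830e-04]
```

View pics/s1.png

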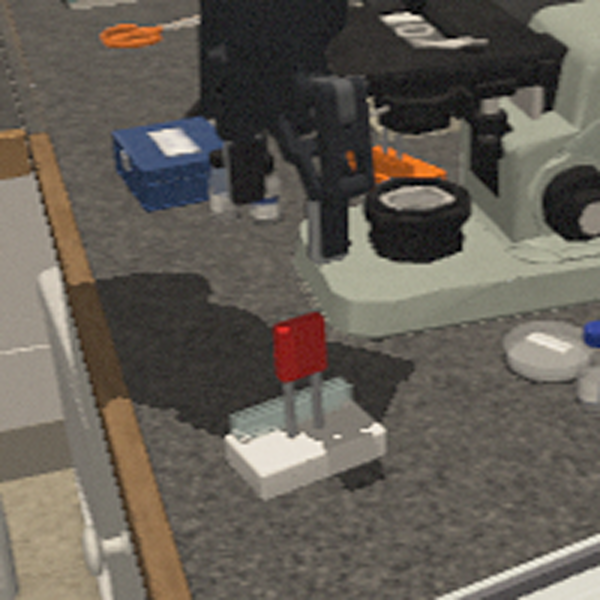

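```bash
python3 -m pendant '0 0 0 0.2 0.55 2.5 0;0 0 0 0 0 2.5 0;0 0 0 0 0 2.3 0;0 0 0 0 0 0 0;0 0 0 0 0 0 0'
python3 - <<'E'
from h import *
s=telemetry.state();print(s['qpos'],s['position'],s['tcp_rot'])
d=snapshot('side')
save({'img':cv2.resize(d['img'][190:330,200:340],(560,560),interpolation=cv2.INTER_CUBIC)},'s2')
E
```

```text
time: 6.95
position: [0.4587, -0.0371, 0.07]
tcp_rot: [0.992, 0.125, 0.001, 0.0]
ft_force: [-0.3, 0.2, 0.7]
width: 0.0859
gripper_force: 0.0
[-0.11762423  0.8600789   0.23384259  2.05965914 -0.65734631  0.2917463
 -0.64651861] [ 0.45871365 -0.03706506  0.06995065] [9.92101523e-01 1.25433141e-01 1.04139855e-03 1.04894661e-04]
```

View pics/s2.png

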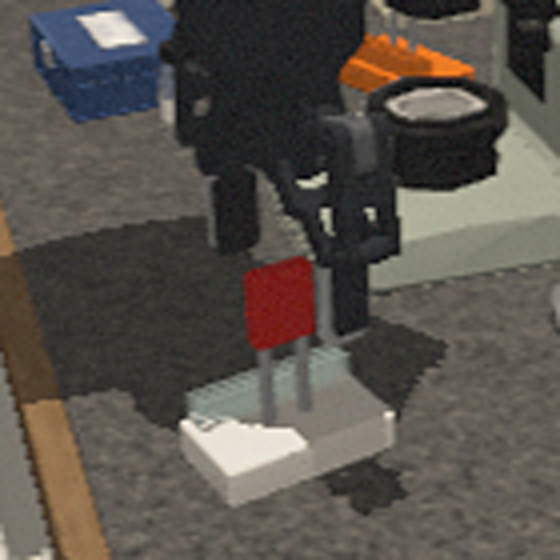

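Side crop: the open fingertips at (237,245) and (350,330) straddle the red block at (280,300). I still have to go 6 mm down and 3 mm back. Then I close.

```bash
python3 -m pendant '0 0 0 -0.15 0 0.5 0;0 0 0 0 0 0 0;0 0 0 0 0 0 0.4;0 0 0 0 0 0 0.6;0 0 0 0 0 0 0.7;0 0 0 0 0 0 0.8;0 0 0 0 0 0 1;0 0 0 0 0 0 1' 40 ; python3 -m pendant '0 0 0 0 0 0 1;0 0 0 0 0 0 1;0 0 0 0 0 0 1;0 0 0 0 0 0 1'
```

```text
time: 7.8
position: [0.4563, -0.0375, 0.0631]
tcp_rot: [0.992, 0.125, -0.0, 0.0]
ft_force: [-0.1, 0.8, -0.9]
width: 0.0116
gripper_force: 43.4
time: 8.2
position: [0.4563, -0.0375, 0.063]
tcp_rot: [0.992, 0.125, -0.0, 0.0]
ft_force: [0.7, 0.6, -0.8]
width: 0.0111
gripper_force: 43.4
```

```bash
python3 -m pendant '0 0 0 0 0 -1 1;0 0 0 0 0 -2.5 1;0 0 0 0 0 -3 1;0 0 0.085 0 0 -2.5 1;0 0 0 -1.6 4 0 1;0 0 0 -1.6 4 0 1;0 0 0 -1.6 4 0 1;0 0 0 -1.6 4 0 1' 60 ; python3 -m pendant '0 0 0 -1.6 4 0 1;0 0 0 0 0 0 1;0 0 0 0 0 0 1'
python3 - <<'E'
from h import *
s=telemetry.state();print(s['qpos'],s['position'],s['tcp_rot'])
d=snapshot('side'); t=snapshot('top')
a=cv2.resize(d['img'][270:440,210:480],(540,340),interpolation=cv2.INTER_CUBIC)
b=cv2.resize(t['img'][170:330,380:490],(234,340),interpolation=cv2.INTER_CUBIC)
save({'img':np.hstack([a,b])},'s3'); save(t,'t3');save(d,'d3')
E
```

```text
time: 9.0
position: [0.4189, -0.2074, 0.1538]
tcp_rot: [0.997, 0.083, 0.0, 0.0]
ft_force: [1.5, 0.2, -2.8]
width: 0.0114
gripper_force: 59.6
time: 9.3
position: [0.4099, -0.2486, 0.1536]
tcp_rot: [0.997, 0.082, -0.0, 0.0]
ft_force: [0.3, 0.5, -2.8]
width: 0.0113
gripper_force: 60.0
[ 0.26380987  0.73110287  0.38843326  1.92960892 -0.48463792  0.57351119
 -0.43104745] [ 0.40989712 -0.24859607  0.15358001] [ 9.96648222e-01  8.18065901e-02 -5.89237227e-05  1.84328861e-05]
```

View pics/s3.png

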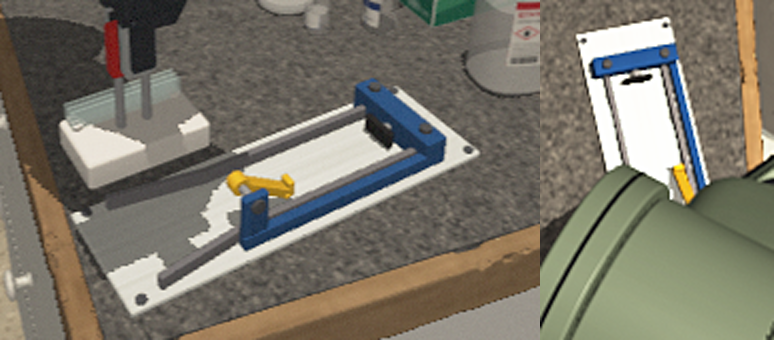

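```bash
cat > f.py <<'E'
from h import *
from scipy.optimize import least_squares
np.set_printoptions(precision=4,suppress=True)
t=snapshot('top');d=snapshot('side')
def quad(n,box,hull=True):
    im=cv2.imread('pics/'+n+'.png'); x0,y0,x1,y1=box
    h=cv2.cvtColor(im,cv2.COLOR_BGR2HSV); m=np.zeros(h.shape[:2],np.uint8)
    m[y0:y1,x0:x1]=((h[y0:y1,x0:x1,1]<40)&(h[y0:y1,x0:x1,2]>150))*255
    m=cv2.morphologyEx(m,cv2.MORPH_OPEN,np.ones((2,2)))
    n,l,st,_=cv2.connectedComponentsWithStats(m); k=1+np.argmax(st[1:,4]); 
    v,u=np.nonzero(l==k); hu=cv2.convexHull(np.c_[u,v].astype(np.int32))
    return cv2.approxPolyN(hu,4,ensure_convex=True).reshape(-1,2) 
T=quad('top0',(390,170,478,325)).astype(float)
D=quad('side0',(235,300,460,430)).astype(float)
print('T',T.tolist(),'D',D.tolist())
def corners(p):
    c,s=np.cos(p[2]),np.sin(p[2]); return [np.array([p[0]+c*x-s*y,p[1]+s*x+c*y,.006]) for x,y in [(.145,.05),(.145,-.05),(-.155,.05),(-.155,-.05)]]
def near(P,Q): return np.array([P[np.argmin(np.linalg.norm(P-q,axis=1))]-q for q in Q])
def res(p,which):
    r=[]
    if 't' in which: r.append(near(T,[proj(t,c) for c in corners(p)]).ravel())
    if 'd' in which: r.append(near(D,[proj(d,c) for c in corners(p)]).ravel())
    return np.concatenate(r)
for w in ['t','d','td']:
    f=least_squares(res,[.5294,-.2274,.1667],args=(w,)); print(w,f.x,np.degrees(f.x[2]),f.fun)
# carrier now
s=telemetry.state(); p=s['position']; yw=2*np.arctan2(s['tcp_rot'][1],s['tcp_rot'][0]); c,sn=np.cos(yw),np.sin(yw)
print('yaw',np.degrees(yw))
for x,y,z in [(-.042,-.025,0),(-.042,-.025,.02),(.042,-.025,.02),(.042,-.025,0),(-.042,.025,.02)]:
    q=proj(d,p+[c*x-sn*y,sn*x+c*y,z-.063]); print((x,y,z),q,(q-[210,270])*2)
E
python3 f.py
```

```text
T [[428.0, 320.0], [397.0, 187.0], [441.0, 178.0], [474.0, 311.0]] D [[277.0, 429.0], [246.0, 378.0], [411.0, 315.0], [452.0, 347.0]]
t [ 0.5273 -0.2288  0.1781] 10.20333195182688 [-0.2735 -0.1252  0.116  -0.4331 -0.2459  0.098   0.3963  0.4089]
d [ 0.5325 -0.2353  0.1672] 9.578915483289146 [ 0.7622  1.6159 -1.2406 -0.603   0.0068 -0.0997  0.4465 -0.1431]
td [ 0.5312 -0.2329  0.1716] 9.830752895749724 [-2.3994  1.8195 -2.049   1.2283 -1.5553  2.022  -0.9588  2.0259  2.5
  2.4179  0.6048  0.4838  1.2292  0.4815  1.5718  0.7558]
yaw 9.58489383333418
(-0.042, -0.025, 0) [254.7003 363.8218] [ 89.4007 187.6436]
(-0.042, -0.025, 0.02) [253.5824 351.0394] [ 87.1649 162.0789]
(0.042, -0.025, 0.02) [314.9611 328.3923] [209.9222 116.7846]
(0.042, -0.025, 0) [315.0282 340.7302] [210.0563 141.4604]
(-0.042, 0.025, 0.02) [238.1096 327.864 ] [ 56.2192 115.728 ]
```

```bash
python3 -m pendant '0 0 0 0 0.4 2 1;0 0 0 0 0 2 1;0 0 0 0 0 2 1;0 0 0 0 0 1.2 1;0 0 0 0 0 0 1;0 0 0 0 0 0 1'
python3 - <<'E'
from h import *
d=snapshot('side'); print(telemetry.state()['position'])
save({'img':cv2.resize(d['img'][300:440,210:380],(800,659),interpolation=cv2.INTER_CUBIC)[:600]},'s4')
E
```

```text
time: 10.1
position: [0.4113, -0.2516, 0.0815]
tcp_rot: [0.997, 0.083, -0.0, 0.0]
ft_force: [0.5, -0.4, -2.4]
width: 0.0113
gripper_force: 59.9
[ 0.41140146 -0.25179463  0.08175359]
```

View pics/s4.png

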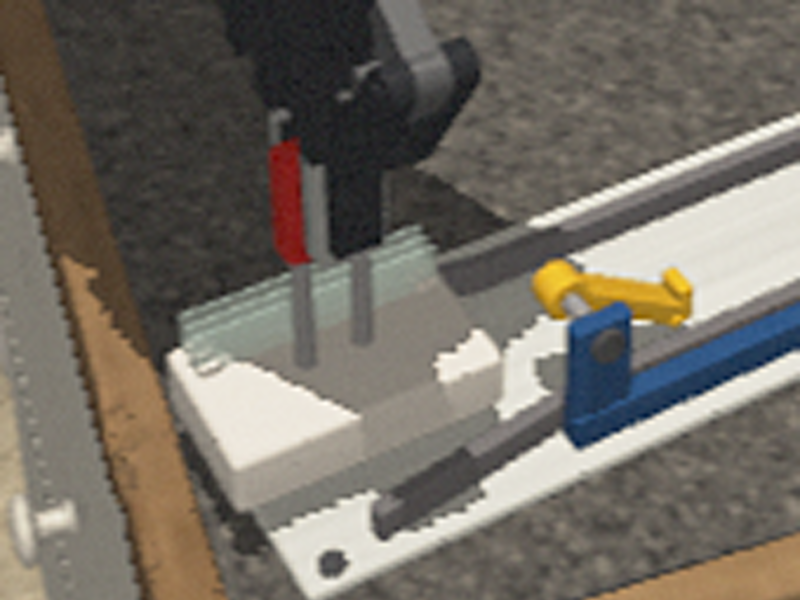

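Run:
```python
from h import *
np.set_printoptions(precision=4,suppress=True)
d=snapshot('side'); st=telemetry.state(); z=st['position'][2]-.063
o=np.array([.5325,-.2353]);a=.1672;R=np.array([[np.cos(a),-np.sin(a)],[np.sin(a),np.cos(a)]])
f=lambda u,v,z:(lambda w:(w[:2],(w[:2]-o)@R))(atz(d,210+u/4.706,300+v/4.706,z))
for n,u,v,zz,e in [('rear-right bottom',240,512,z,(-.042,-.025)),('front-right bottom',503,412,z,(.042,-.025)),('rear-right top',235,470,z+.02,(-.042,-.025)),('front-right top',497,365,z+.02,(.042,-.025)),('rear-left top',168,365,z+.02,(-.042,.025)),
  ('rail end R base',378,535,.006,None),('screw',332,562,.006,None),('plate corner',312,600,.006,None)]:
    w,q=f(u,v,zz); print(n,'world',w,'dock',q, 'implied centre dock',q-e if e else '')
print((st['position'][:2]-o)@R)
```

```text
rear-right bottom world [ 0.3756 -0.284 ] dock [-0.1628 -0.0219] implied centre dock [-0.1208  0.0031]
front-right bottom world [ 0.4548 -0.2753] dock [-0.0833 -0.0265] implied centre dock [-0.1253 -0.0015]
rear-right top world [ 0.3745 -0.2878] dock [-0.1646 -0.0255] implied centre dock [-0.1226 -0.0005]
front-right top world [ 0.4525 -0.2766] dock [-0.0857 -0.0274] implied centre dock [-0.1277 -0.0024]
rear-left top world [ 0.3662 -0.2443] dock [-0.1655  0.0188] implied centre dock [-0.1235 -0.0062]
rail end R base world [ 0.4113 -0.2935] dock [-0.1292 -0.0373] implied centre dock 
screw world [ 0.3968 -0.2979] dock [-0.1442 -0.0391] implied centre dock 
plate corner world [ 0.3884 -0.3079] dock [-0.1542 -0.0476] implied centre dock 
[-0.1221  0.0038]
```

```bash
python3 -m pendant '0 0 0 0.2 0 0.6 1;0 0 0 0 0 0.5 1;0 0 0 0 0 0 1;0 0 0 0 0 0 1'; python3 -m pendant '0 0 0 0 0 0.1 1;0 0 0 0 0 0 1';python3 -m pendant '0 0 0 0 0 0.05 1;0 0 0 0 0 0 1'
```

```text
time: 10.6
position: [0.413, -0.2516, 0.07]
tcp_rot: [0.997, 0.083, -0.0, -0.0]
ft_force: [0.4, 0.5, -3.2]
width: 0.0113
gripper_force: 60.0
time: 10.8
position: [0.4131, -0.2517, 0.0691]
tcp_rot: [0.997, 0.083, 0.0, 0.0]
ft_force: [-0.2, 0.5, -2.4]
width: 0.0111
gripper_force: 60.1
time: 11.0
position: [0.413, -0.2517, 0.069]
tcp_rot: [0.997, 0.083, 0.0, 0.0]
ft_force: [-2.8, 1.5, 8.3]
width: 0.0112
gripper_force: 61.8
```

```bash
python3 -m pendant '0 0 0 0 0 -0.05 1;0 0 0 0 0 0 1'; python3 -m pendant '0 0 0 0.2 0 0 1;0 0 0 0.4 0 0 1;0 0 0 0.4 0 0 1';python3 -m pendant '0 0 0 0.4 0 0 1;0 0 0 0.4 0 0 1;0 0 0 0.4 0 0 1'
```

```text
time: 11.2
position: [0.4131, -0.2516, 0.0692]
tcp_rot: [0.997, 0.083, 0.0, 0.0]
ft_force: [0.0, 0.0, -3.7]
width: 0.0112
gripper_force: 60.0
time: 11.5
position: [0.4233, -0.2499, 0.0691]
tcp_rot: [0.997, 0.083, 0.0, 0.0]
ft_force: [-1.5, -0.8, 0.5]
width: 0.0111
gripper_force: 60.4
time: 11.8
position: [0.4335, -0.2473, 0.0693]
tcp_rot: [0.997, 0.083, -0.001, -0.001]
ft_force: [-15.9, 5.3, 21.7]
width: 0.0111
gripper_force: 63.6
```

```bash
python3 -m pendant '0 0 0 -0.3 0 0 1;0 0 0 0 0 0 1'
python3 - <<'E'
from h import *
d=snapshot('side'); s=telemetry.state();print(s['position'],s['ft_force'],s['torque'])
save({'img':cv2.resize(d['img'][310:430,230:390],(800,600),interpolation=cv2.INTER_CUBIC)},'s5')
E
```

```text
time: 12.0
position: [0.4321, -0.2479, 0.0691]
tcp_rot: [0.997, 0.083, 0.0, -0.0]
ft_force: [-0.4, 5.7, 4.4]
width: 0.011
gripper_force: 61.0
[ 0.43203588 -0.24788329  0.06912721] [-1.63176409  5.26071268  5.73513477] [ 1.36207427 -0.09821199  0.16465109]
```

View pics/s5.png

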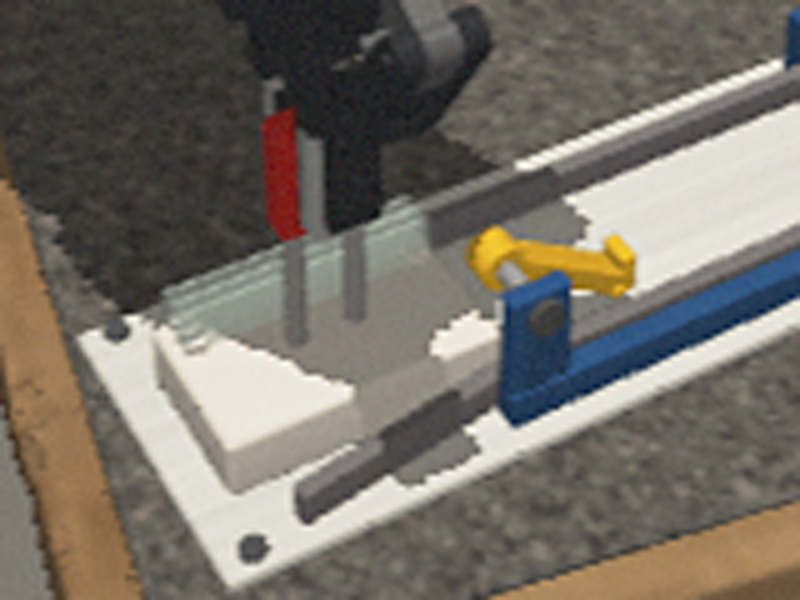

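```bash
python3 -m pendant '0 0 0 0 -0.25 -0.03 1;0 0 0 0 0 0 1';python3 -m pendant '0 0 0 0 -0.1 0 1;0 0 0 0 0 0 1'; python3 -m pendant '0 0 0 0.3 0 0 1;0 0 0 0.3 0 0 1;0 0 0 0 0 0 1'
```

```text
time: 12.25
position: [0.4314, -0.2459, 0.0693]
tcp_rot: [0.997, 0.083, -0.0, 0.0]
ft_force: [0.2, 0.0, -2.5]
width: 0.0112
gripper_force: 60.0
time: 12.45
position: [0.4312, -0.245, 0.0693]
tcp_rot: [0.997, 0.083, -0.0, 0.0]
ft_force: [-0.3, 0.8, -3.3]
width: 0.0113
gripper_force: 60.0
time: 12.75
position: [0.4376, -0.2439, 0.0693]
tcp_rot: [0.997, 0.083, 0.0, 0.0]
ft_force: [-0.5, 0.5, -3.1]
width: 0.0113
gripper_force: 60.1
```

```bash
python3 -m pendant '0 0 0 0 0 0.02 1;0 0 0 0.3 0 0 1;0 0 0 0.3 0 0 1;0 0 0 0 0 0 1';python3 -m pendant '0 0 0 0.3 0 0 1;0 0 0 0.3 0 0 1;0 0 0 0 0 0 1'
```

```text
time: 13.15
position: [0.4436, -0.2429, 0.0692]
tcp_rot: [0.997, 0.083, 0.0, 0.0]
ft_force: [0.1, -0.1, -1.7]
width: 0.0112
gripper_force: 60.3
time: 13.45
position: [0.4495, -0.242, 0.0692]
tcp_rot: [0.997, 0.083, 0.0, 0.0]
ft_force: [-0.2, -0.0, -2.1]
width: 0.0111
gripper_force: 60.3
```

```bash
for i in 1; do python3 -m pendant '0 0 0 0.4 0 0 1;0 0 0 0.4 0 0 1;0 0 0 0 0 0 1';done;python3 -m pendant '0 0 0 0.4 0 0 1;0 0 0 0.4 0 0 1;0 0 0 0 0 0 1';python3 -m pendant '0 0 0 0.4 0 0 1;0 0 0 0.4 0 0 1;0 0 0 0 0 0 1'
```

```text
time: 13.75
position: [0.4575, -0.2406, 0.0692]
tcp_rot: [0.997, 0.083, 0.0, 0.0]
ft_force: [0.8, 0.3, -1.8]
width: 0.0116
gripper_force: 60.2
time: 14.05
position: [0.4654, -0.2392, 0.0692]
tcp_rot: [0.997, 0.083, 0.0, 0.0]
ft_force: [0.2, -0.2, -1.9]
width: 0.0113
gripper_force: 60.2
time: 14.35
position: [0.4733, -0.2379, 0.0691]
tcp_rot: [0.997, 0.083, 0.0, 0.0]
ft_force: [0.5, -0.5, -1.2]
width: 0.0109
gripper_force: 60.2
```

```bash
python3 -m pendant '0 0 0 0.4 0 0 1;0 0 0 0.4 0 0 1;0 0 0 0 0 0 1';python3 -m pendant '0 0 0 0.4 0 0 1;0 0 0 0.4 0 0 1;0 0 0 0 0 0 1';python3 -m pendant '0 0 0 0.4 0 0 1;0 0 0 0.4 0 0 1;0 0 0 0 0 0 1'
python3 - <<'E'
from h import *
d=snapshot('side'); s=telemetry.state();print(s['position'],s['ft_force'],s['torque'])
save({'img':cv2.resize(d['img'][300:420,260:420],(800,600),interpolation=cv2.INTER_CUBIC)},'s6')
E
```

```text
time: 14.65
position: [0.4812, -0.2366, 0.0691]
tcp_rot: [0.997, 0.083, 0.0, 0.0]
ft_force: [1.2, -0.8, -1.4]
width: 0.0117
gripper_force: 60.2
time: 14.95
position: [0.4891, -0.2353, 0.0691]
tcp_rot: [0.997, 0.083, 0.0, 0.0]
ft_force: [1.4, 0.9, -1.6]
width: 0.0112
gripper_force: 60.2
time: 15.25
position: [0.4969, -0.2339, 0.0691]
tcp_rot: [0.997, 0.083, 0.0, 0.0]
ft_force: [1.6, 0.4, -2.2]
width: 0.0112
gripper_force: 60.2
[ 0.49680009 -0.23397802  0.06910844] [ 0.50581366 -0.15169874 -1.11416585] [ 0.03693816 -0.42690882  0.05224835]
```

View pics/s6.png

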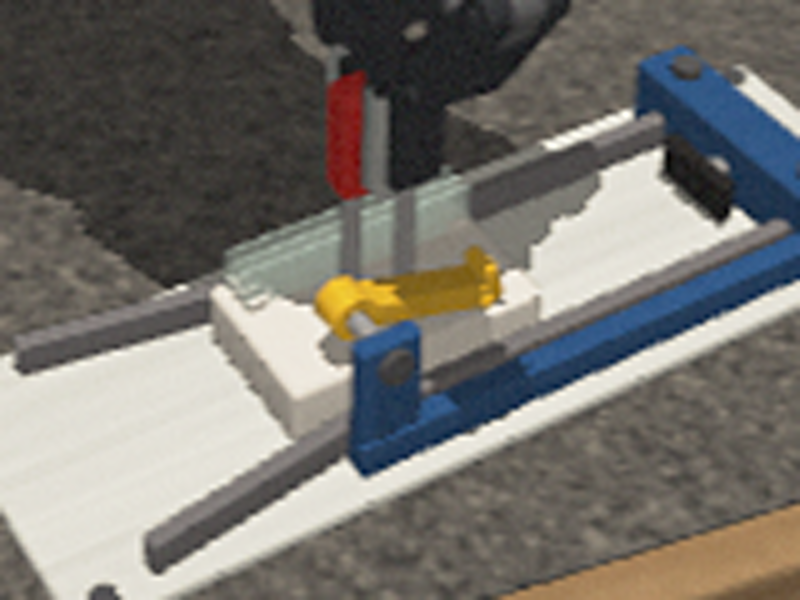

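```bash
python3 -m pendant '0 0 0 0.4 0 0 1;0 0 0 0.4 0 0 1;0 0 0 0.4 0 0 1;0 0 0 0.4 0 0 1;0 0 0 0 0 0 1';python3 -m pendant '0 0 0 0.4 0 0 1;0 0 0 0.4 0 0 1;0 0 0 0.4 0 0 1;0 0 0 0.4 0 0 1;0 0 0 0 0 0 1';python3 -m pendant '0 0 0 0.4 0 0 1;0 0 0 0.4 0 0 1;0 0 0 0.4 0 0 1;0 0 0 0.4 0 0 1;0 0 0 0 0 0 1';python3 -m pendant '0 0 0 0.4 0 0 1;0 0 0 0.4 0 0 1;0 0 0 0 0 0 1'
python3 - <<'E'
from h import *
d=snapshot('side'); s=telemetry.state();print(s['position'],s['ft_force'],s['torque'])
save({'img':cv2.resize(d['img'][300:420,290:450],(800,600),interpolation=cv2.INTER_CUBIC)},'s7'); save(d,'d7')
E
```

```text
time: 15.8
position: [0.5128, -0.2313, 0.0691]
tcp_rot: [0.997, 0.083, 0.0, 0.0]
ft_force: [1.7, 0.6, -0.7]
width: 0.0112
gripper_force: 60.3
time: 16.3
position: [0.5285, -0.2286, 0.0691]
tcp_rot: [0.997, 0.083, 0.0, 0.0]
ft_force: [1.8, -0.1, -1.1]
width: 0.0111
gripper_force: 60.3
time: 16.8
position: [0.5443, -0.226, 0.0691]
tcp_rot: [0.997, 0.083, 0.0, 0.0]
ft_force: [1.6, 0.1, -0.1]
width: 0.0111
gripper_force: 60.3
time: 17.1
position: [0.5521, -0.2247, 0.0691]
tcp_rot: [0.997, 0.083, 0.0, 0.0]
ft_force: [0.1, 0.1, -0.9]
width: 0.0112
gripper_force: 60.3
[ 0.55201901 -0.22471232  0.06911071] [ 1.33862189  1.29568317 -0.17495371] [ 0.02283675 -0.57817324  0.00069499]
```

View pics/s7.png

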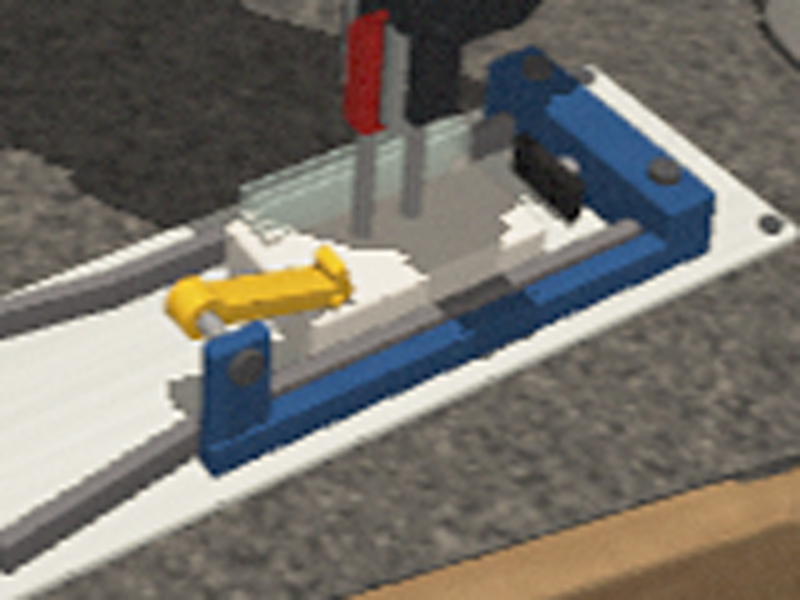

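Side crop: the carrier is straight in the lane, the catch at (260,290) is riding on it near its rear, and the buffer at (545,175) is about 2 cm ahead. I've used all 10 pictures, so from here I track the catch from the yellow pixels.

```bash
cat > y.py <<'E'
from h import *
def yel(im):
    h=cv2.cvtColor(im,cv2.COLOR_RGB2HSV); m=(h[...,0]>17)&(h[...,0]<32)&(h[...,1]>170)&(h[...,2]>120); m[:330]=0;m[385:]=0;m[:,:300]=0;m[:,380:]=0
    v,u=np.nonzero(m); p=cv2.fitLine(np.c_[u,v].astype(np.float32),cv2.DIST_L2,0,.01,.01).ravel()
    return 'n %d mean %.1f %.1f angle %.1f u %d-%d v_at_right %.1f'%(len(u),u.mean(),v.mean(),np.degrees(np.arctan(p[1]/p[0])),u.min(),u.max(),v[u>u.max()-6].mean())
import sys
if len(sys.argv)>1:
    for n in ['side0','d7']: print(n,yel(cv2.imread('pics/%s.png'%n)[...,::-1].copy()))
else:
    s=snapshot('side');print(yel(s['img']),'x',telemetry.state()['position'],telemetry.state()['ft_force'])
E
python3 y.py a; python3 -m pendant '0 0 0 0.3 0 0 1;0 0 0 0.3 0 0 1;0 0 0 0.3 0 0 1;0 0 0 0 0 0 1'; python3 y.py; python3 -m pendant '0 0 0 0.2 0 0 1;0 0 0 0 0 0 1'; python3 y.py
```

```text
side0 n 239 mean 340.4 361.9 angle 7.2 u 324-356 v_at_right 362.9
d7 n 296 mean 341.6 358.3 angle -9.3 u 324-359 v_at_right 355.5
time: 17.55
position: [0.5609, -0.2233, 0.0691]
tcp_rot: [0.997, 0.083, 0.0, 0.0]
ft_force: [-0.0, -0.6, -0.4]
width: 0.0111
gripper_force: 60.5
n 295 mean 341.7 358.4 angle -9.2 u 324-359 v_at_right 355.5 x [ 0.56080685 -0.22330775  0.06914089] [0.33039841 0.20673958 0.53950368]
time: 17.8
position: [0.5625, -0.223, 0.0692]
tcp_rot: [0.997, 0.083, -0.0, 0.0]
ft_force: [-0.2, 0.4, 2.0]
width: 0.0108
gripper_force: 60.7
n 300 mean 342.0 358.6 angle -8.6 u 324-359 v_at_right 356.1 x [ 0.56247329 -0.22302906  0.06917264] [-1.60065447 -0.2250614   2.26475995]
```

```bash
for k in 1; do python3 -m pendant '0 0 0 0.1 0 -0.01 1;0 0 0 0 0 0 1'; python3 y.py; python3 -m pendant '0 0 0 0.1 0 0 1;0 0 0 0 0 0 1'; python3 y.py; python3 -m pendant '0 0 0 0.1 0 0 1;0 0 0 0 0 0 1'; python3 y.py; done | grep -v -e width -e grip -e rot -e time
```

```text
position: [0.5634, -0.2228, 0.0692]
ft_force: [-1.9, -0.3, -0.1]
n 292 mean 341.6 358.8 angle -7.6 u 324-359 v_at_right 356.4 x [ 0.56340268 -0.222838    0.06920529] [-1.25149399 -0.22183691  1.00315478]
position: [0.5645, -0.2227, 0.0692]
ft_force: [-1.1, -0.2, -0.1]
n 290 mean 341.6 358.8 angle -7.4 u 324-359 v_at_right 356.5 x [ 0.56447359 -0.22267426  0.06923751] [-0.60593272 -0.42542758 -0.5033726 ]
position: [0.5655, -0.2225, 0.0692]
ft_force: [-1.2, -0.7, -1.9]
n 293 mean 341.7 358.9 angle -7.5 u 324-359 v_at_right 356.5 x [ 0.56546895 -0.22252126  0.06922252] [ 0.15812131 -0.67618535 -0.61592606]
```

```bash
for k in 1; do python3 -m pendant '0 0 0 0.1 0 0 1;0 0 0 0 0 0 1'; python3 y.py; python3 -m pendant '0 0 0 0.1 0 0 1;0 0 0 0 0 0 1'; python3 y.py; python3 -m pendant '0 0 0 0.1 0 0 1;0 0 0 0 0 0 1'; python3 y.py; done | grep -v -e width -e grip -e rot -e time
```

```text
position: [0.5665, -0.2224, 0.0692]
ft_force: [-0.2, 0.7, -2.4]
n 291 mean 341.8 358.9 angle -7.4 u 324-359 v_at_right 356.6 x [ 0.56647137 -0.22231507  0.06924602] [ 0.61209231 -0.28660884 -2.11363371]
position: [0.5675, -0.2222, 0.0693]
ft_force: [-0.1, -0.0, -2.6]
n 242 mean 340.7 361.9 angle 6.9 u 324-356 v_at_right 362.8 x [ 0.56742191 -0.22218578  0.06924674] [-0.07495328  0.24913968 -1.85843396]
position: [0.5685, -0.2221, 0.0693]
ft_force: [0.3, 0.2, -1.7]
n 240 mean 340.7 361.9 angle 6.8 u 324-356 v_at_right 362.8 x [ 0.56840112 -0.22202689  0.06925819] [ 0.23215298  0.19027757 -2.33398627]
```

The catch has dropped: its angle is back to +6.9, as it was at the start. Now the tug back.

```bash
(python3 -m pendant '0 0 0 -0.2 0 0 1;0 0 0 -0.2 0 0 1;0 0 0 0 0 0 1'; for k in 1; do python3 -m pendant '0 0 0 -0.1 0 0 1;0 0 0 0 0 0 1';python3 -m pendant '0 0 0 -0.05 0 0 1;0 0 0 0 0 0 1';  python3 -m pendant '0 0 0 -0.05 0 0 1;0 0 0 0 0 0 1';done) | grep -e pos -e ft; python3 y.py
```

```text
position: [0.564, -0.2229, 0.0693]
ft_force: [0.1, 0.1, -2.7]
position: [0.5633, -0.223, 0.0693]
ft_force: [-0.0, 0.5, -2.6]
position: [0.5628, -0.223, 0.0693]
ft_force: [0.2, 0.0, -1.6]
position: [0.5623, -0.2231, 0.0693]
ft_force: [0.4, -0.7, -1.6]
n 241 mean 340.7 361.8 angle 6.7 u 324-356 v_at_right 362.8 x [ 0.56237998 -0.22306591  0.06928711] [-0.45495764 -0.74429799 -1.80405826]
```

```bash
(python3 -m pendant '0 0 0 -0.05 0 0 1;0 0 0 0 0 0 1';python3 -m pendant '0 0 0 -0.03 0 0 1;0 0 0 0 0 0 1';  python3 -m pendant '0 0 0 -0.03 0 0 1;0 0 0 0 0 0 1') | grep -e pos -e ft; python3 y.py
```

```text
position: [0.5619, -0.2232, 0.0693]
ft_force: [0.4, -0.5, -2.7]
position: [0.5616, -0.2232, 0.0693]
ft_force: [0.3, -0.2, -2.7]
position: [0.5614, -0.2232, 0.0693]
ft_force: [0.3, -0.1, -2.5]
n 240 mean 340.4 361.9 angle 7.3 u 324-356 v_at_right 363.0 x [ 0.56140023 -0.22322085  0.06932031] [ 0.51690162  0.20601508 -2.26395147]
```

```bash
(python3 -m pendant '0 0 0 -0.03 0 0 1;0 0 0 0 0 0 1';python3 -m pendant '0 0 0 -0.03 0 0 1;0 0 0 0 0 0 1';  python3 -m pendant '0 0 0 -0.03 0 0 1;0 0 0 0 0 0 1') | grep -e pos -e ft; python3 y.py
```

```text
position: [0.5612, -0.2233, 0.0694]
ft_force: [1.3, 0.6, -2.7]
position: [0.5611, -0.2232, 0.0694]
ft_force: [4.2, 1.4, -1.6]
position: [0.5609, -0.2232, 0.0695]
ft_force: [5.3, 1.0, -2.1]
n 238 mean 340.4 361.9 angle 7.6 u 324-356 v_at_right 363.2 x [ 0.56092291 -0.22326004  0.06943655] [ 6.23538886  1.08706523 -1.58219012]
```

```bash
(python3 -m pendant '0 0 0 -0.03 0 0 1;0 0 0 0 0 0 1';python3 -m pendant '0 0 0 -0.03 0 0 1;0 0 0 0 0 0 1;0 0 0 0 0 0 1;0 0 0 0 0 0 1') | grep -e pos -e ft; python3 y.py
```

```text
position: [0.5608, -0.2232, 0.0695]
ft_force: [7.2, 1.6, -1.9]
position: [0.5607, -0.2232, 0.0695]
ft_force: [7.2, 2.7, -2.3]
n 236 mean 340.5 361.9 angle 7.5 u 324-356 v_at_right 363.2 x [ 0.56073567 -0.22324692  0.06955647] [ 7.39721949  2.1860569  -1.47916704]
```

```bash
(python3 -m pendant '0 0 0 -0.03 0 0 1;0 0 0 0 0 0 1;0 0 0 0 0 0 1;0 0 0 0 0 0 1';python3 -m pendant '0 0 0 0.05 0 0 1;0 0 0 0.05 0 0 1;0 0 0 0.05 0 0 1;0 0 0 0 0 0.02 1;0 0 0 0 0 0 1') | grep -e pos -e ft; python3 y.py
```

```text
position: [0.5606, -0.2233, 0.0696]
ft_force: [8.4, 1.2, -1.7]
position: [0.5611, -0.2233, 0.0691]
ft_force: [3.9, 1.8, -0.9]
n 238 mean 340.5 362.0 angle 7.7 u 324-356 v_at_right 363.2 x [ 0.56109526 -0.22327598  0.06913134] [ 4.07041252  0.87416461 -0.32481388]
```

```bash
(python3 -m pendant '0 0 0 0.05 0 0 1;0 0 0 0.03 0 0 1;0 0 0 0 0 0 1';python3 -m pendant '0 0 0 0 0 0 0.85;0 0 0 0 0 0 0.8;0 0 0 0 0 0 0.7;0 0 0 0 0 0 0.6;0 0 0 0 0 0 0.6;0 0 0 0 0 0 0.6;0 0 0 0 0 0 0.6') | grep -e pos -e ft -e wid; python3 y.py
```

```text
position: [0.5613, -0.2233, 0.0692]
ft_force: [-1.9, 1.5, 5.1]
width: 0.0112
position: [0.5618, -0.2232, 0.0691]
ft_force: [-0.1, -0.0, 0.9]
width: 0.0343
n 242 mean 340.6 361.9 angle 7.2 u 324-356 v_at_right 363.0 x [ 0.56180123 -0.22316288  0.0690935 ] [-0.12821468 -0.22512705 -0.40321115]
```

```bash
(python3 -m pendant '0 0 0 0 0 -0.5 0.6;0 0 0 0 0 -1 0.6;0 0 0 0 0 -2 0.6;0 0 0 0 0 -3 0.6;0 0 0 0 0 -3 0.6;0 0 0 0 0 -3 0.6;0 0 0 0 0 -3 0.6;0 0 0 0 0 0 0.6') | grep -e pos -e ft -e wid; python3 y.py
python3 - <<'E'
from h import *
d=snapshot('side');t=snapshot('top')
for n,s in (('top',t),('side',d)):
    for k in ['carrier_grip','petri_mid','vial_mid','iodine_mid']: print(n,k,[(np.round(r['rect']).astype(int).tolist(),round(r['score'],2)) for r in recognise(n,k)][:3])
h=cv2.cvtColor(d['img'],cv2.COLOR_RGB2HSV); m=((h[...,0]<8)|(h[...,0]>172))&(h[...,1]>150)&(h[...,2]>80); m[:,:330]=0;m[:,430:]=0;m[:250]=0;m[370:]=0
v,u=np.nonzero(m);print('red side',u.mean(),v.mean(),len(u),'expected',proj(d,[.561,-.2233,.084]))
E
```

```text
position: [0.5627, -0.224, 0.2285]
ft_force: [-0.1, 0.5, -0.7]
width: 0.0339
n 244 mean 340.7 361.9 angle 7.1 u 324-356 v_at_right 362.9 x [ 0.56224783 -0.22342199  0.22626262] [ 0.0329192   0.11199537 -1.40414811]
top carrier_grip [([183, 205, 46, 35], 0.73)]
top petri_mid [([323, 198, 30, 27], 0.84)]
top vial_mid [([348, 195, 12, 11], 0.64)]
top iodine_mid [([354, 168, 14, 20], 0.74)]
side carrier_grip [([299, 204, 36, 19], 0.83), ([373, 331, 67, 70], 0.73)]
side petri_mid [([350, 268, 28, 24], 0.86)]
side vial_mid [([371, 272, 7, 29], 0.8)]
side iodine_mid [([399, 264, 16, 51], 0.89), ([346, 369, 206, 117], 0.37)]
red side 373.95404814004377 310.61269146608316 457 expected [373.1880741  309.51103168]
```

The carrier is locked in with the catch down, the bystanders haven't moved, and the gripper is clear.

```bash
python3 -c "
from h import *
print(telemetry.state()['time'],ticket.finish_job())"
```

```text
the job is handed in; nothing more can be done
25.6 None
```

The job is handed in at 25.6 s: the carrier is in the dock with the catch down behind it, tugged back at about 8 N at the handle and held, then released; the only rough moment was a brief touch on the right flare on the way in (about 28 N at the wrist), corrected by moving 3.5 mm left.

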